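# Point-and-check at the clinic bench

### The arm

A 7-joint arm with a two-finger parallel gripper is mounted at the origin on the work surface. World frame = base frame: x ahead of the robot, y to its left, z up, the work surface at z = 0. Lengths are in m, angles in degrees, forces in N, time in s.
With the tool pointing down it reaches from about 0.425 to 0.875 m from the base axis. Payload 4.7 kg.
Tool frame: the origin (TCP) lies between the finger pads, 19 mm behind the fingertips; this is the grasp point; z points along the fingers, y is the line along which they close (so a half turn about z gives the same grasp; the last joint's range is limited). The gripper opens to 87 mm and grips with 3 to 60 N. Pads are 19 mm wide; open, the fingers measure 117 mm over their backs; the gripper's body (75 mm by 190 mm) begins 51 mm behind the grasp point.
Start: joints at [-75.625, 18.392, -4.016, 83.108, 1.295, 78.541, -3.26], TCP at [0.153, 0.632, 0.241] pointing down, gripper open.
Joint ranges: [-163.93, 163.93], [-17.29, 119.83], [-79.2, 71.16], [3.27, 140.29], [-89.18, 269.18], [5.43, 117.66], [-154.24, 154.24]. Speed limits (degrees/s): [147.25, 147.25, 180, 180, 180, 180, 180].

### API

Orientations are given as [roll, pitch, yaw] about the fixed x, y, z axes, in that order (R = Rz(yaw) Ry(pitch) Rx(roll)).
In Python, from cell import get_obs, eyes, env gives the robot as it stands.
- The arm moves only by the tool servo_tool, never from a script. Its argument "series" is a list that holds one entry, the list of rows, each a list of 7 numbers: the shift along the tool's x, y, z in units of 300 mm (1.0 is 300 mm), then the turn, a rotation vector about the tool's x, y, z in units of pi rad (1.0 is pi rad), then the opening, from 0 (shut) to 1 (fully open). In form: [[[tx, ty, tz, wx, wy, wz, gripper], ...]]. A call has 1 to 12 rows; each row is the pose to reach, as a shift and turn from the pose commanded when the call began, along the tool's axes at that moment, turning the shorter way round; what a row does not reach only later rows make up. A row lasts 1/12 s, in which the tool goes at most 41.7 mm and 7.16 degrees, less where a joint would pass 70% of its speed; a pose out of reach is approached as far as the arm can. A call with a number of a shift or a turn outside -1 to 1 is refused whole. A call with a gripper value outside its range is refused whole. The fingers move at their own pace and stop on an object; "grip_force" is the grip in N (left out, the last holds). Time passes only in rows, so rows that repeat a pose let the fingers close. It gives the time, the measured TCP pose, the force, the opening and the grip force at its end, in the units of the state.
- get_obs(): the state, without advancing time (a new reading comes with each control period).
- eyes.read_camera(name): name is "scene" or "side" or "wrist"; returns a dict with "frame" (400x640x3 uint8, red, green, blue), "depth" (400x640 float32, m along the optical axis (not along the pixel's ray), 0 where there is no reading), "fx", "fy", "cx", "cy" (pixels), "distortion" ([k1, k2, p1, p2, k3] as OpenCV has them; the pictures are not rectified), "origin" and "rotation" of the camera in the world; the wrist camera has in their place "mount" (4x4, takes a point from camera to tool coordinates, whose origin is the TCP and whose axes are the flange's). Camera axes: x right, y down, z forward; pixel columns grow to the right and rows downward; lengths in m; the calibration is good to about 2 mm. A picture is of the moment at which its call begins: read the wrist's pose just before it.
- env.sign_off(): hands the job in; it is judged then, once.
The state is a dict: "time_s": time; "qpos": joint angles; "joint_velocities": joint speeds; "effort": joint torques, N m; "tool_pos": TCP position; "tool_rot": TCP orientation; "force": force on the tool from outside, world axes, zero at the start; "wrist_torque": the same for the moment, N m; "grip_width": finger opening in m; "grasp_force": force on a finger pad.
Only numpy, scipy, OpenCV 4.12 (cv2) and the standard library are available. Lean on these libraries where they do the work, as an engineer would, in place of code of your own. Each camera call takes 0.05 s, during which the arm holds its last target. There are 200 camera calls.

### The job

Do the point-and-check before the sample is prepared: point straight down at the amber bottle, holding your fingertips just above the middle of its cap for at least two seconds without touching it, then point in the same way at the red-capped tube in the rack. Then gently push the blue marker of the check slide all the way to its green end with your fingertips, and move clear. Do not touch or point at any other bottle or tube, do not pinch or lift anything, and leave everything else where it is.

Things in the scene. Friction and masses are not known exactly. Their poses are not given: they have to be found in the camera images.
- amber_bottle: Amber (brown) glass bottle with a white cap: glass or plastic bottle 48 mm in diameter and 90 mm tall, standing upright; origin: centre of its underside, so the top of its cap is 90 mm above; z is up
- green_bottle: Green bottle with a black cap (not wanted): glass or plastic bottle 48 mm in diameter and 90 mm tall, standing upright; origin: centre of its underside, so the top of its cap is 90 mm above; z is up
- white_bottle: White bottle with a blue cap (not wanted): glass or plastic bottle 48 mm in diameter and 90 mm tall, standing upright; origin: centre of its underside, so the top of its cap is 90 mm above; z is up
- red_tube: clear sample tube 15 mm in diameter with a red cap 21 mm in diameter, standing upright and loose in one of the rack's four holes; origin: centre of its foot (5 mm above the bench), top of the cap 100 mm above the origin; z is up
- blue_tube: clear sample tube 15 mm in diameter with a blue cap 21 mm in diameter, standing upright and loose in one of the rack's four holes; origin: centre of its foot (5 mm above the bench), top of the cap 100 mm above the origin; z is up (not wanted)
- yellow_tube: clear sample tube 15 mm in diameter with a yellow cap 21 mm in diameter, standing upright and loose in one of the rack's four holes; origin: centre of its foot (5 mm above the bench), top of the cap 100 mm above the origin; z is up (not wanted)
- green_tube: clear sample tube 15 mm in diameter with a green cap 21 mm in diameter, standing upright and loose in one of the rack's four holes; origin: centre of its foot (5 mm above the bench), top of the cap 100 mm above the origin; z is up (not wanted)
- rack: Fixed bent-metal tube rack, 60 mm (x) by 160 mm (y), 62 mm high, with four holes in a row along its y at -54, -18, 18 and 54 mm, 36 mm apart; origin: centre of its underside, z up
- check_slide: Fixed white base of the check slide, 70 mm (x) by 200 mm (y), top 18 mm above the bench; its -y half is striped red (not checked), its +y half green (checked). Origin: centre of its underside, z up; the marker travels along its +y axis towards the green end
- marker_top (a point): Centre of the top of the blue sliding marker, 60 mm above the bench. The marker is an upright block 44 mm (x) by 20 mm (y), 40 mm tall, standing 2 mm clear of the base; axes parallel to those of the check slide. Push it on its flat -y face (10 mm from this point) or +y face. It cannot be lifted off, slides with about 1.5 N of friction and stays where it is left
- marker (a joint): Travel of the marker in m along the check slide's +y: 0 at the stop of the red end (marker centre at y = -50 mm of the base), 0.100 at the stop of the green end (y = +50 mm)
- basket: White plastic basket of supplies, 240 by 160 mm, 65 mm high, loose; origin: centre of its underside
- tape_roll: Roll of white tape lying flat, 80 mm in diameter, 25 mm high, loose; origin: centre of its underside
Mind the look-alikes: they are no part of the job. Leave any yellow look-alike of the green_bottle alone.

How it is judged (in metres and radians):
On the way, in this order (a step that is already met when the one before it is completed fails the run):
1. the TCP dwells 2 s above the amber bottle's cap: within 20 mm sideways, 20 to 75 mm above its top (horizontal distance between the grasp point and amber_bottle below 0.02 m and z of the grasp point in the frame of amber_bottle between 0.11 and 0.165 m), for 2 s.
2. the TCP dwells 2 s above the red cap: within 15 mm sideways, 20 to 75 mm above its top (horizontal distance between the grasp point and red_tube below 0.015 m and z of the grasp point in the frame of red_tube between 0.12 and 0.175 m), for 2 s.
3. the marker is pushed to the green end (0.088 m or more of 0.100 m) (value of joint marker above 0.088 m), for 0.2 s.
At the end, for the whole second after the job is handed in: The marker rests within 12 mm of the stop at the green end; every bottle and tube is upright (within 0.15 rad) and within 12 mm of its start; basket and tape roll are within 20 mm of theirs (value of joint marker above 0.088 m and velocity of joint marker below 0.01 m/s and distance of each of amber_bottle, green_bottle, white_bottle, red_tube, blue_tube, yellow_tube, green_tube from where it was at the start of the episode below 0.012 m and distance of each of basket, tape_roll from where it was at the start of the episode below 0.02 m and angle between each of amber_bottle, green_bottle, white_bottle, red_tube, blue_tube, yellow_tube, green_tube's own z axis and vertical below 0.15 rad); the robot touches nothing.
It fails at once if the robot touches a bottle or a tube (which also covers lifting it) (contact force between any of the fingers, the arm and amber_bottle above 0.3 N or contact force between any of the fingers, the arm and green_bottle above 0.3 N or contact force between any of the fingers, the arm and white_bottle above 0.3 N or contact force between any of the fingers, the arm and red_tube above 0.3 N or contact force between any of the fingers, the arm and blue_tube above 0.3 N or contact force between any of the fingers, the arm and yellow_tube above 0.3 N or contact force between any of the fingers, the arm and green_tube above 0.3 N).
It fails at once if the fingertips point at an unwanted bottle or tube: TCP within 12 mm sideways of it and less than 45 mm above the top of its cap ((horizontal distance between the grasp point and green_bottle below 0.012 m and z of the grasp point in the frame of green_bottle below 0.135 m) or (horizontal distance between the grasp point and white_bottle below 0.012 m and z of the grasp point in the frame of white_bottle below 0.135 m) or (horizontal distance between the grasp point and blue_tube below 0.012 m and z of the grasp point in the frame of blue_tube below 0.145 m) or (horizontal distance between the grasp point and yellow_tube below 0.012 m and z of the grasp point in the frame of yellow_tube below 0.145 m) or (horizontal distance between the grasp point and green_tube below 0.012 m and z of the grasp point in the frame of green_tube below 0.145 m)).
It fails at once if the marker is pinched or pushed hard: more than 25 N from the fingers (contact force between the fingers and check_slide above 25 N).
It fails at once if a bystander is shoved, lifted or tipped (distance of any of basket, tape_roll from where it was at the start of the episode above 0.02 m or distance of any of amber_bottle, green_bottle, white_bottle, red_tube, blue_tube, yellow_tube, green_tube from where it was at the start of the episode above 0.012 m).
It also fails if it takes over 64 s, if anything falls off the work surface, if the arm or the gripper's body presses on something with over 40 N, if the wrist force passes 120 N, or if a joint passes its speed limit or range.

## Working session

There is one attempt and no reset: what is moved stays moved. The work goes in short steps, Python scripts to look and compute and a tool call to move; the robot and the scene stay as the last step left them, time stands still between calls to the robot, and variables do not carry over. Pictures are saved under pics/ and viewed, at most 10 in all, crops included, and the job is handed in when it is done.

Besides the shell and the picture viewer there is one more tool, called after "Emit:" in YAML: its name, and indented under it one key for each argument. servo_tool: Moves the arm, as the interface text tells. Shifts and turns lie within -1 to 1; 1 stands for 300 mm of shift or pi rad of turn. Its arguments: {"type":"object","properties":{"series":{"type":"array"},"grip_force":{"type":"number"}},"required":["series"]}

```bash
mkdir -p pics
cat > h.py <<'E'
import numpy as np,cv2
from cell import get_obs,eyes,env
def world(c,d=None):
    "per-pixel world points from depth (static cameras)"
    h,w=c['depth'].shape
    K=np.array([[c['fx'],0,c['cx']],[0,c['fy'],c['cy']],[0,0,1.]])
    uv=np.stack(np.meshgrid(np.arange(w),np.arange(h)),-1).reshape(-1,1,2).astype(np.float64)
    n=cv2.undistortPoints(uv,K,np.array(c['distortion'],float)).reshape(h,w,2)
    p=np.dstack([n,np.ones((h,w))])*c['depth'][...,None]
    return p@np.array(c['rotation']).T+np.array(c['origin'])
E
python3 - <<'E'
from h import *
o=get_obs();print(o['time_s'],o['tool_pos'],o['tool_rot'],o['grip_width'])
for n in('scene','side'):
    c=eyes.read_camera(n);cv2.imwrite(f'pics/{n}.png',c['frame'][...,::-1]);np.savez(f'{n}.npz',**c)
    print(n,c['origin'],np.round(c['rotation'],2).tolist())
E
```

```text
0.0 [0.15241684 0.63134543 0.24015674] [-1.79890667e+02  4.31153126e-03  1.66431764e+02] 0.08709737798241211
scene [ 1.30924747 -0.48594612  0.70209166] [-124.63, -0.45, 56.14]
side [ 0.50526276 -0.70135587  0.53588936] [-121.11, -0.54, -2.39]
```

```bash
sed -i "s/np.array(c\['rotation'\]).T/Rot.from_euler('xyz',c['rotation'],degrees=True).as_matrix().T/; 1i from scipy.spatial.transform import Rotation as Rot" h.py
```

```text
(no output)
```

View pics/scene.png

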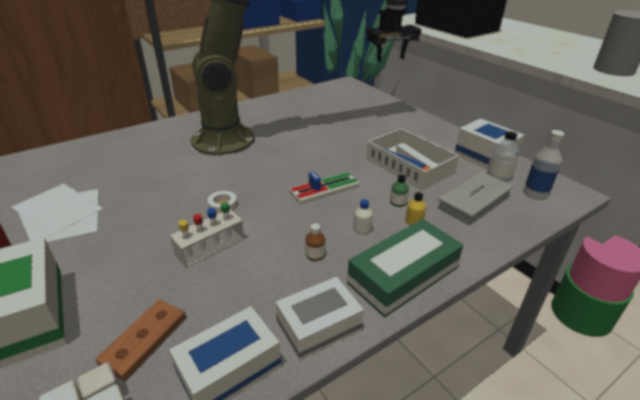

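View pics/side.png

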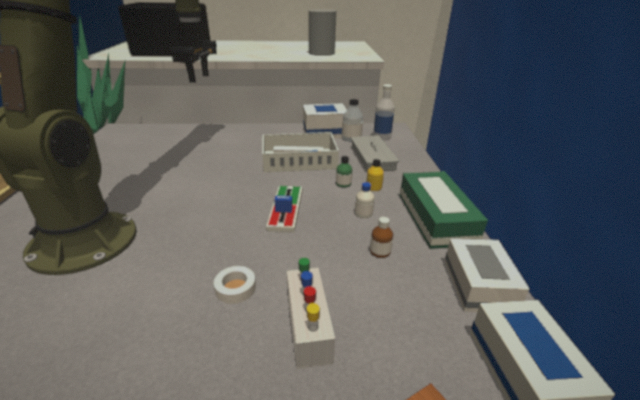

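Scene view: the amber bottle is at (315,243) with its white cap at (315,230). The other bottles are white at (363,217), green at (400,190) and a yellow look-alike at (416,208). In the rack the caps are yellow (184,226), red (198,218), blue (212,213) and green (225,208), and the marker is at (315,181). Side view: amber cap (384,224), red cap (310,294), marker (283,204). The amber bottle is the only brown one with a white cap, and the red cap is the only red one.

```bash
cat > m.py <<'E'
from h import *
R={'scene':{'ambercap':(305,222,326,236),'amberbody':(302,236,328,262),'whitecap':(355,196,372,209),'greencap':(392,174,408,185),'red':(191,211,205,225),'blue':(205,205,218,220),'yellow':(177,218,190,232),'greent':(218,200,232,214),'marker':(303,168,326,190)},
'side':{'ambercap':(374,215,394,230),'amberbody':(368,230,396,260),'whitecap':(357,180,375,196),'greencap':(335,154,353,166),'red':(302,287,318,303),'blue':(299,270,314,287),'yellow':(304,303,322,322),'greent':(296,256,312,272),'marker':(272,192,296,216)}}
hue={'amberbody':[(3,18)],'whitecap':[(105,130)],'red':[(0,5),(170,180)],'blue':[(105,130)],'yellow':[(20,35)],'greent':[(45,85)],'marker':[(105,130)]}
for v in R:
    c=dict(np.load(v+'.npz'));P=world(c);f=cv2.cvtColor(c['frame'],cv2.COLOR_RGB2HSV)
    for k,(a,b,d,e) in R[v].items():
        p=P[b:e,a:d].reshape(-1,3);h=f[b:e,a:d].reshape(-1,3).astype(int)
        if k in hue: m=np.any([(h[:,0]>=l)&(h[:,0]<=u) for l,u in hue[k]],0)&(h[:,1]>110)
        elif k=='ambercap': m=(h[:,1]<60)&(h[:,2]>110)
        else: m=h[:,2]<60
        m&=(c['depth'][b:e,a:d].ravel()>0)&(p[:,2]>.015)
        q=p[m]
        if len(q)<5: print(v,k,len(q));continue
        zt=np.percentile(q[:,2],95);t=q[q[:,2]>zt-.006]
        print(v,k,len(q),'ztop %.3f'%zt,'top mid',np.round((t.min(0)+t.max(0))[:2]/2,3),'span',np.round(np.ptp(t,axis=0)[:2],3),'med',np.round(np.median(q,0),3))
    # slide: red and green stripes at z~.018
    for k,l,u in(('sred',0,6),('sgreen',45,85)):
        m=(f[...,0]>=l)&(f[...,0]<=u)&(f[...,1]>110)&(abs(P[...,2]-.018)<.008)
        box=(280,160,370,210) if v=='scene' else (262,180,305,235)
        m[:box[1]]=0;m[box[3]:]=0;m[:,:box[0]]=0;m[:,box[2]:]=0
        q=P[m][:,:2].astype(np.float32);r=cv2.minAreaRect(q*1000);print(v,k,len(q),np.median(q,0),[np.round(x,1) for x in r])
E
python3 m.py
python3 - <<'E'
import cv2
a=cv2.imread('pics/scene.png');s=cv2.imread('pics/side.png')
cv2.imwrite('pics/crop.png',cv2.vconcat([cv2.resize(a[160:270,160:430],(800,326),interpolation=2),cv2.resize(s[180:270,230:500],(800,267),interpolation=2)]))
E
```

```text
scene ambercap 68 ztop 0.091 top mid [ 0.683 -0.061] span [0.022 0.022] med [ 0.686 -0.062  0.089]
scene amberbody 174 ztop 0.067 top mid [ 0.691 -0.065] span [0.026 0.028] med [ 0.696 -0.071  0.059]
scene whitecap 48 ztop 0.091 top mid [0.672 0.094] span [0.019 0.018] med [0.673 0.092 0.088]
scene greencap 51 ztop 0.090 top mid [0.634 0.254] span [0.018 0.02 ] med [0.636 0.252 0.087]
scene red 74 ztop 0.105 top mid [ 0.519 -0.279] span [0.023 0.018] med [ 0.523 -0.279  0.103]
scene blue 57 ztop 0.105 top mid [ 0.516 -0.243] span [0.016 0.016] med [ 0.52  -0.244  0.102]
scene yellow 75 ztop 0.106 top mid [ 0.523 -0.315] span [0.019 0.017] med [ 0.529 -0.315  0.102]
scene greent 43 ztop 0.105 top mid [ 0.513 -0.209] span [0.018 0.013] med [ 0.516 -0.209  0.101]
scene marker 109 ztop 0.060 top mid [0.464 0.082] span [0.036 0.015] med [0.475 0.079 0.046]
scene sred 186 [0.46545687 0.05747601] [array([458.9,  70.6]), array([96.7, 57. ]), np.float64(78.6)]
scene sgreen 135 [0.4751029  0.16533518] [array([467.2, 168.8]), array([85. , 53.6]), np.float64(82.4)]
side ambercap 93 ztop 0.090 to
[... 331 characters left out ...]
ed [0.631 0.25  0.087]
side red 158 ztop 0.106 top mid [ 0.516 -0.279] span [0.018 0.02 ] med [ 0.515 -0.282  0.104]
side blue 119 ztop 0.106 top mid [ 0.511 -0.243] span [0.017 0.019] med [ 0.511 -0.247  0.104]
side yellow 196 ztop 0.106 top mid [ 0.521 -0.313] span [0.018 0.02 ] med [ 0.52  -0.318  0.104]
side greent 77 ztop 0.105 top mid [ 0.508 -0.208] span [0.014 0.018] med [ 0.508 -0.211  0.104]
side marker 190 ztop 0.061 top mid [0.459 0.08 ] span [0.04  0.012] med [0.459 0.079 0.046]
side sred 226 [0.4647208  0.05358309] [array([456.7,  70. ]), array([92.4, 57.4]), np.float64(84.3)]
side sgreen 105 [0.48254317 0.17930257] [array([467.5, 168.8]), array([81.3, 50.3]), np.float64(84.6)]
```

View pics/crop.png

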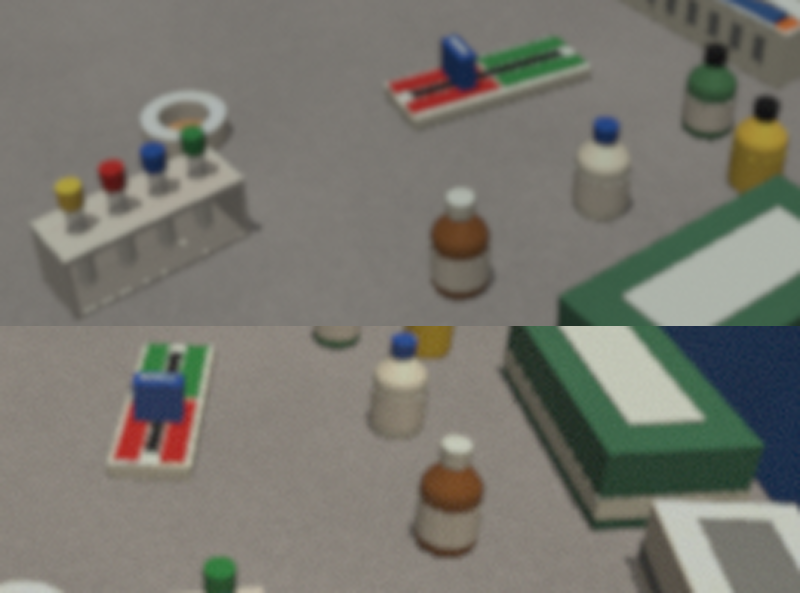

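The crop confirms both targets: the brown bottle with the white cap and the red cap second from the end of the rack. The two views agree to about 5 mm, and the heights of 0.090 and 0.105 match the given sizes. I'm using amber (0.683,-0.061), red (0.517,-0.279), marker (0.461,0.081), and slide +y at about 85° from world x.

Emit:
servo_tool:
  series:
    - [[-0.75,-0.61,0,0,0,0.456,0],[-0.75,-0.61,0,0,0,0.456,0],[-0.75,-0.61,0,0,0,0.456,0],[-0.75,-0.61,0,0,0,0.456,0],[-0.75,-0.61,0,0,0,0.456,0],[-0.75,-0.61,0,0,0,0.456,0],[-0.75,-0.61,0,0,0,0.456,0],[-0.75,-0.61,0,0,0,0.456,0],[-0.75,-0.61,0,0,0,0.456,0],[-0.75,-0.61,0,0,0,0.456,0],[-0.75,-0.61,0,0,0,0.456,0],[-0.75,-0.61,0,0,0,0.456,0]]

```text
time_s: 1.1
tool_pos: [0.3282, 0.4008, 0.2409]
tool_rot: [-180.0, 0.0, 84.0]
force: [-0.4, -0.3, -0.4]
grip_width: 0.0153
grasp_force: 0.0
```

Emit:
servo_tool:
  series:
    - [[-0.7,0.67,0,0,0,0,0],[-0.7,0.67,0,0,0,0,0],[-0.7,0.67,0,0,0,0,0],[-0.7,0.67,0,0,0,0,0],[-0.7,0.67,0,0,0,0,0],[-0.7,0.67,0,0,0,0,0],[-0.7,0.67,0,0,0,0,0],[-0.7,0.67,0,0,0,0,0],[-0.7,0.67,0,0,0,0,0]]

```text
time_s: 1.85
tool_pos: [0.5087, 0.1694, 0.2409]
tool_rot: [-180.0, 0.0, 84.0]
force: [-0.3, 0.1, -0.4]
grip_width: 0.0005
grasp_force: 0.0
```

Emit:
servo_tool:
  series:
    - [[-0.7,0.67,0,0,0,0,0],[-0.7,0.67,0,0,0,0,0],[-0.7,0.67,0,0,0,0,0],[-0.7,0.67,0,0,0,0,0],[-0.7,0.67,0,0,0,0,0],[-0.7,0.67,0,0,0,0,0],[-0.7,0.67,0,0,0,0,0],[-0.7,0.67,0,0,0,0,0],[-0.7,0.67,0,0,0,0,0],[-0.7,0.67,0,0,0,0,0]]

```text
time_s: 2.68
tool_pos: [0.6867, -0.0541, 0.2403]
tool_rot: [-179.9, -0.1, 84.5]
force: [-0.2, 0.6, -0.9]
grip_width: 0.0004
grasp_force: 0.0
```

Run:
```python
from h import *
o=get_obs();c=eyes.read_camera('wrist')
M=np.array(c['mount']);T=np.eye(4);T[:3,:3]=Rot.from_euler('xyz',o['tool_rot'],degrees=True).as_matrix();T[:3,3]=o['tool_pos']
W=T@M;c['origin']=W[:3,3];c['rotation']=Rot.from_matrix(W[:3,:3]).as_euler('xyz',degrees=True)
P=world(c);cv2.imwrite('pics/w1.png',c['frame'][...,::-1])
print(o['tool_pos'],o['tool_rot'])
m=(abs(P[...,2]-.09)<.008)&(c['depth']>0)&(np.hypot(P[...,0]-.683,P[...,1]+.061)<.05)
if m.sum():
    q=P[m];v,u=np.nonzero(m);print(m.sum(),u.mean(),v.mean(),(q.min(0)+q.max(0))/2,np.ptp(q,axis=0),np.median(q,0))
```

```text
[ 0.68671703 -0.05407279  0.24025817] [-1.79890773e+02 -8.79745907e-02  8.44542930e+01]
471 310.5923566878981 196.6263269639066 [ 0.68059952 -0.05774031  0.08693749] [0.02199977 0.02173786 0.00883087] [ 0.68078736 -0.05732835  0.08948867]
```

View pics/w1.png

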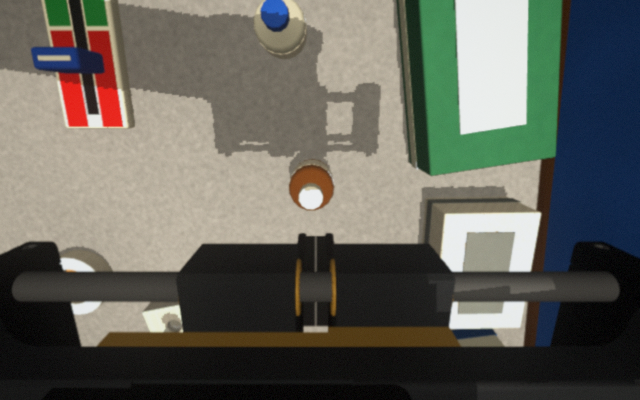

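The wrist view shows the amber bottle with its white cap at (311,197), just ahead of the closed fingertips. It measures (0.681,-0.058), which agrees with the earlier fix. I'll go down and dwell.

Emit:
servo_tool:
  series:
    - [[-0.022,-0.015,0.1,0,0,0,0],[-0.022,-0.015,0.2,0,0,0,0],[-0.022,-0.015,0.27,0,0,0,0],[-0.022,-0.015,0.32,0,0,0,0],[-0.022,-0.015,0.34,0,0,0,0],[-0.022,-0.015,0.34,0,0,0,0],[-0.022,-0.015,0.34,0,0,0,0],[-0.022,-0.015,0.34,0,0,0,0],[-0.022,-0.015,0.34,0,0,0,0],[-0.022,-0.015,0.34,0,0,0,0],[-0.022,-0.015,0.34,0,0,0,0],[-0.022,-0.015,0.34,0,0,0,0]]

```text
time_s: 3.73
tool_pos: [0.6821, -0.0626, 0.1397]
tool_rot: [180.0, -0.0, 84.3]
force: [-0.1, -0.6, -0.9]
grip_width: 0.0006
grasp_force: 0.0
```

Emit:
servo_tool:
  series:
    - [[0,0,0,0,0,0,0],[0,0,0,0,0,0,0],[0,0,0,0,0,0,0],[0,0,0,0,0,0,0],[0,0,0,0,0,0,0],[0,0,0,0,0,0,0],[0,0,0,0,0,0,0],[0,0,0,0,0,0,0],[0,0,0,0,0,0,0],[0,0,0,0,0,0,0],[0,0,0,0,0,0,0],[0,0,0,0,0,0,0]]

```text
time_s: 4.73
tool_pos: [0.6819, -0.0624, 0.1393]
tool_rot: [180.0, -0.0, 84.4]
force: [0.8, 0.2, 0.6]
grip_width: 0.0003
grasp_force: 0.0
```

Emit:
servo_tool:
  series:
    - [[0,0,0,0,0,0,0],[0,0,0,0,0,0,0],[0,0,0,0,0,0,0],[0,0,0,0,0,0,0],[0,0,0,0,0,0,0],[0,0,0,0,0,0,0],[0,0,0,0,0,0,0],[0,0,0,0,0,0,0],[0,0,0,0,0,0,0],[0,0,0,0,0,0,0],[0,0,0,0,0,0,0],[0,0,0,0,0,0,0]]

```text
time_s: 5.73
tool_pos: [0.6819, -0.0624, 0.1393]
tool_rot: [180.0, -0.0, 84.4]
force: [-0.3, -1.2, 0.6]
grip_width: 0.0007
grasp_force: 0.0
```

Emit:
servo_tool:
  series:
    - [[0,0,-0.15,0,0,0,0],[0,0,-0.3,0,0,0,0],[0,0,-0.33,0,0,0,0],[0,0,-0.33,0,0,0,0],[0,0,-0.33,0,0,0,0],[0,0,-0.33,0,0,0,0]]

```text
time_s: 6.23
tool_pos: [0.6814, -0.0622, 0.2373]
tool_rot: [-179.9, -0.0, 84.4]
force: [0.6, 0.4, -1.6]
grip_width: 0.0005
grasp_force: 0.0
```

Emit:
servo_tool:
  series:
    - [[-0.774,-0.477,0,0,0,0,0],[-0.774,-0.477,0,0,0,0,0],[-0.774,-0.477,0,0,0,0,0],[-0.774,-0.477,0,0,0,0,0],[-0.774,-0.477,0,0,0,0,0],[-0.774,-0.477,0,0,0,0,0],[-0.774,-0.477,0,0,0,0,0],[-0.774,-0.477,0,0,0,0,0],[-0.774,-0.477,0,0,0,0,0],[-0.774,-0.477,0,0,0,0,0],[-0.774,-0.477,0,0,0,0,0],[-0.774,-0.477,0,0,0,0,0]]

```text
time_s: 7.23
tool_pos: [0.5176, -0.2777, 0.2375]
tool_rot: [-179.9, -0.0, 84.5]
force: [0.9, 0.4, -0.0]
grip_width: 0.0004
grasp_force: 0.0
```

Run:
```python
from h import *
o=get_obs();c=eyes.read_camera('wrist')
M=np.array(c['mount']);T=np.eye(4);T[:3,:3]=Rot.from_euler('xyz',o['tool_rot'],degrees=True).as_matrix();T[:3,3]=o['tool_pos']
W=T@M;c['origin']=W[:3,3];c['rotation']=Rot.from_matrix(W[:3,:3]).as_euler('xyz',degrees=True)
P=world(c);cv2.imwrite('pics/w2.png',c['frame'][...,::-1])
print(o['tool_pos'],o['tool_rot'])
f=cv2.cvtColor(c['frame'],cv2.COLOR_RGB2HSV)
for k,l,u in(('red',0,6),('blue',105,130),('green',45,85),('yellow',20,35)):
    m=(abs(P[...,2]-.105)<.008)&(c['depth']>0)&(f[...,0]>=l)&(f[...,0]<=u)&(f[...,1]>110)
    if m.sum()>20:
        q=P[m];v,w=np.nonzero(m);print(k,m.sum(),w.mean(),v.mean(),(q.min(0)+q.max(0))/2,np.ptp(q,axis=0),np.median(q,0))
```

```text
[ 0.51760232 -0.27766033  0.23753908] [-1.79941333e+02 -2.23097849e-02  8.45266013e+01]
red 426 313.7042253521127 194.42488262910797 [ 0.51515939 -0.27525861  0.10187779] [0.01894136 0.02020988 0.00958992] [ 0.51542523 -0.27441903  0.10455757]
blue 417 304.6546762589928 154.44604316546761 [ 0.51098103 -0.23920085  0.10212664] [0.01836575 0.01945699 0.00894429] [ 0.51120123 -0.23892464  0.10450148]
green 442 295.0022624434389 112.41402714932127 [ 0.50695231 -0.20411004  0.10436181] [0.01840401 0.01862044 0.00432496] [ 0.50695164 -0.20396808  0.1045834 ]
yellow 268 321.4141791044776 228.02238805970148 [ 0.51946705 -0.30721775  0.10186685] [0.01859615 0.01259615 0.00960874] [ 0.51920497 -0.30641759  0.10442915]
```

View pics/w2.png

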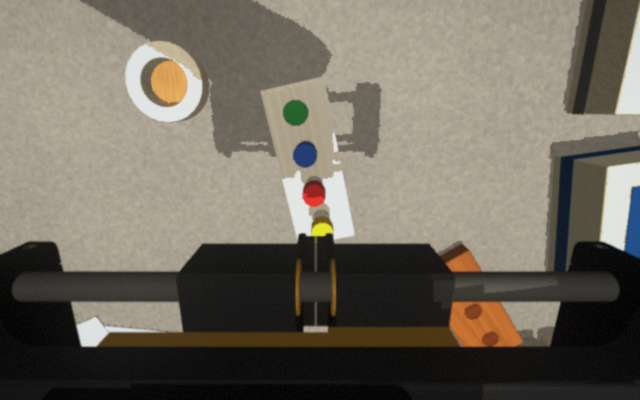

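The wrist view shows the red cap at (314,194), between blue (305,154) and yellow (321,228). It measures (0.516,-0.277), and the TCP is within 2 mm of that.

Emit:
servo_tool:
  series:
    - [[0,-0.005,0.1,0,0,0,0],[0,-0.005,0.18,0,0,0,0],[0,-0.005,0.24,0,0,0,0],[0,-0.005,0.28,0,0,0,0],[0,-0.005,0.28,0,0,0,0],[0,-0.005,0.28,0,0,0,0],[0,-0.005,0.28,0,0,0,0],[0,-0.005,0.28,0,0,0,0],[0,-0.005,0.28,0,0,0,0],[0,-0.005,0.28,0,0,0,0],[0,-0.005,0.28,0,0,0,0],[0,-0.005,0.28,0,0,0,0]]

```text
time_s: 8.28
tool_pos: [0.5153, -0.2793, 0.1546]
tool_rot: [180.0, -0.0, 84.4]
force: [0.8, 0.1, -0.0]
grip_width: 0.0005
grasp_force: 0.0
```

Emit:
servo_tool:
  series:
    - [[0,0,0,0,0,0,0],[0,0,0,0,0,0,0],[0,0,0,0,0,0,0],[0,0,0,0,0,0,0],[0,0,0,0,0,0,0],[0,0,0,0,0,0,0],[0,0,0,0,0,0,0],[0,0,0,0,0,0,0],[0,0,0,0,0,0,0],[0,0,0,0,0,0,0],[0,0,0,0,0,0,0],[0,0,0,0,0,0,0]]

```text
time_s: 9.28
tool_pos: [0.5152, -0.2793, 0.1542]
tool_rot: [180.0, -0.0, 84.4]
force: [0.7, 0.2, 0.6]
grip_width: 0.0002
grasp_force: 0.0
```

Emit:
servo_tool:
  series:
    - [[0,0,0,0,0,0,0],[0,0,0,0,0,0,0],[0,0,0,0,0,0,0],[0,0,0,0,0,0,0],[0,0,0,0,0,0,0],[0,0,0,0,0,0,0],[0,0,0,0,0,0,0],[0,0,0,0,0,0,0],[0,0,0,0,0,0,0],[0,0,0,0,0,0,0],[0,0,0,0,0,0,0],[0,0,0,0,0,0,0]]

```text
time_s: 10.28
tool_pos: [0.5151, -0.2793, 0.1542]
tool_rot: [180.0, -0.0, 84.4]
force: [-0.3, -0.9, -0.8]
grip_width: 0.0006
grasp_force: 0.0
```

Emit:
servo_tool:
  series:
    - [[0,0,-0.15,0,0,0,0],[0,0,-0.28,0,0,0,0],[0,0,-0.28,0,0,0,0],[0,0,-0.28,0,0,0,0],[0,0,-0.28,0,0,0,0],[0,0,-0.28,0,0,0,0]]

```text
time_s: 10.78
tool_pos: [0.5145, -0.2787, 0.2368]
tool_rot: [-179.9, -0.0, 84.4]
force: [-0.1, 0.0, -0.7]
grip_width: 0.0004
grasp_force: 0.0
```

Emit:
servo_tool:
  series:
    - [[0.97,-0.29,0,0,0,0,0],[0.97,-0.29,0,0,0,0,0],[0.97,-0.29,0,0,0,0,0],[0.97,-0.29,0,0,0,0,0],[0.97,-0.29,0,0,0,0,0],[0.97,-0.29,0,0,0,0,0],[0.97,-0.29,0,0,0,0,0],[0.97,-0.29,0,0,0,0,0],[0.97,-0.29,0,0,0,0,0],[0.97,-0.29,0,0,0,0,0],[0.97,-0.29,0,0,0,0,0],[0.97,-0.29,0,0,0,0,0]]

```text
time_s: 11.78
tool_pos: [0.4572, 0.0171, 0.2378]
tool_rot: [-180.0, 0.0, 84.2]
force: [-0.5, 0.7, 0.1]
grip_width: 0.0002
grasp_force: 0.0
```

```bash
cat > mk.py <<'E'
from h import *
import sys
o=get_obs();c=eyes.read_camera('wrist')
M=np.array(c['mount']);T=np.eye(4);T[:3,:3]=Rot.from_euler('xyz',o['tool_rot'],degrees=True).as_matrix();T[:3,3]=o['tool_pos']
W=T@M;c['origin']=W[:3,3];c['rotation']=Rot.from_matrix(W[:3,:3]).as_euler('xyz',degrees=True)
P=world(c);cv2.imwrite(f'pics/{sys.argv[1]}.png',c['frame'][...,::-1])
print(o['time_s'],o['tool_pos'],o['tool_rot'],o['force'])
f=cv2.cvtColor(c['frame'],cv2.COLOR_RGB2HSV)
def rect(k,m):
    q=P[m][:,:2];
    if len(q)<20:print(k,len(q));return
    v,w=np.nonzero(m);r=cv2.minAreaRect((q*1000).astype(np.float32));print(k,len(q),'px',w.mean(),v.mean(),r,'tool',(np.array([*(np.array(r[0])/1000),0])-T[:3,3])@T[:3,:3])
near=np.hypot(P[...,0]-.465,P[...,1]-.12)<.13
rect('marker',near&(abs(P[...,2]-.06)<.004)&(f[...,0]>105)&(f[...,0]<130))
s=f[...,1]>110
for k,l,u in(('red',0,6),('green',45,85)): rect(k,near&s&(f[...,0]>=l)&(f[...,0]<=u)&(abs(P[...,2]-.018)<.004))
rect('base',near&(abs(P[...,2]-.018)<.004))
E
python3 mk.py w3
```

```text
11.7833 [0.45723761 0.01711124 0.23777715] [-1.79955237e+02  3.57323536e-02  8.41800265e+01] [-0.515842    0.67716693  0.10223449]
marker 766 px 308.50522193211486 111.4177545691906 ((456.98358154296875, 89.58015441894531), (19.464115142822266, 41.21312713623047), 84.07339477539062) tool [ 0.07221789 -0.00741556  0.23773803]
red 2723 px 309.7631289019464 127.61219243481455 ((455.33856201171875, 73.1923828125), (95.66136932373047, 59.45256805419922), 83.9273452758789) tool [ 0.05574778 -0.00739032  0.23774828]
green 2979 px 309.22826451829474 36.61899966431689 ((464.6969909667969, 160.7279052734375), (69.01200866699219, 58.3081169128418), 84.10564422607422) tool [ 0.14378105 -0.00695655  0.23769304]
base 10304 px 309.7585403726708 80.81259704968944 ((459.5929260253906, 109.58238983154297), (172.1005401611328, 70.15758514404297), 84.03340911865234) tool [ 0.09238161 -0.00684796  0.23772501]
```

View pics/w3.png

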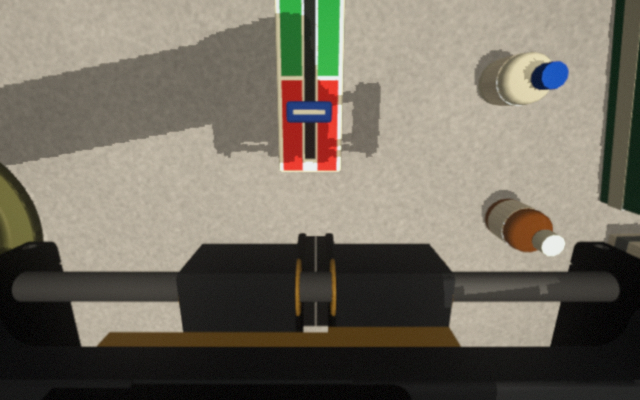

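The wrist view shows the blue marker at (309,112) on the red half of the slide, with the red/green border at about row 78. The marker is 72 mm ahead along tool x and -7 mm in tool y, and the tool is aligned with the slide. I'll come down behind it with fingertips about 31 mm above the bench.

Emit:
servo_tool:
  series:
    - [[0,-0.024,0.1,0,0,0,0],[0,-0.024,0.2,0,0,0,0],[0,-0.024,0.3,0,0,0,0],[0,-0.024,0.4,0,0,0,0],[0,-0.024,0.5,0,0,0,0],[0,-0.024,0.57,0,0,0,0],[0,-0.024,0.61,0,0,0,0],[0,-0.024,0.625,0,0,0,0],[0,-0.024,0.625,0,0,0,0],[0,-0.024,0.625,0,0,0,0],[0,-0.024,0.625,0,0,0,0]]

```text
time_s: 12.75
tool_pos: [0.4511, 0.0194, 0.0519]
tool_rot: [179.9, -0.0, 84.3]
force: [0.4, 0.1, -0.2]
grip_width: 0.0004
grasp_force: 0.0
```

Emit:
servo_tool:
  series:
    - [[0.03,0,0,0,0,0,0],[0.06,0,0,0,0,0,0],[0.09,0,0,0,0,0,0],[0.11,0,0,0,0,0,0],[0.13,0,0,0,0,0,0],[0.15,0,0,0,0,0,0],[0.165,0,0,0,0,0,0],[0.18,0,0,0,0,0,0],[0.195,0,0,0,0,0,0],[0.21,0,0,0,0,0,0],[0.225,0,0,0,0,0,0],[0.24,0,0,0,0,0,0]]

```text
time_s: 13.75
tool_pos: [0.4572, 0.0914, 0.0508]
tool_rot: [180.0, 0.0, 84.3]
force: [0.2, -1.2, 0.0]
grip_width: 0.0005
grasp_force: 0.8
```

```bash
python3 mk.py w4
```

```text
13.75 [0.45720297 0.09140532 0.0507545 ] [1.79998714e+02 6.03307189e-03 8.43310302e+01] [ 0.20025281 -1.21620934  0.01368021]
marker 2826 px 317.1496815286624 228.4486907289455 ((459.36981201171875, 112.75672912597656), (22.445026397705078, 42.709659576416016), 83.83125305175781) tool [2.14663731e-02 4.59958275e-05 5.07522360e-02]
red 461 px 311.17353579175705 209.55314533622558 ((458.7163391113281, 106.44747924804688), (29.530454635620117, 59.917659759521484), 84.65641021728516) tool [1.51234299e-02 1.89518746e-05 5.07529033e-02]
green 15373 px 318.43732518051127 90.66753398816107 ((465.8411865234375, 171.3382568359375), (92.1188735961914, 59.56022644042969), 84.01803588867188) tool [0.08040064 0.00069899 0.05074605]
base 27347 px 318.358064870004 101.6066113284821 ((460.9374694824219, 123.87542724609375), (188.92771911621094, 70.25836944580078), 84.01651763916016) tool [0.03268555 0.00050767 0.05075107]
```

Contact is made at about 1.2 N with the marker sliding, and roughly 58-62 mm of travel is left.

Emit:
servo_tool:
  series:
    - [[0.015,0,0,0,0,0,0],[0.03,0,0,0,0,0,0],[0.045,0,0,0,0,0,0],[0.06,0,0,0,0,0,0],[0.075,0,0,0,0,0,0],[0.09,0,0,0,0,0,0],[0.105,0,0,0,0,0,0],[0.12,0,0,0,0,0,0],[0.135,0,0,0,0,0,0],[0.15,0,0,0,0,0,0],[0.16,0,0,0,0,0,0],[0.17,0,0,0,0,0,0]]

```text
time_s: 14.8
tool_pos: [0.4622, 0.1424, 0.0508]
tool_rot: [180.0, -0.0, 84.4]
force: [1.4, -1.8, -0.1]
grip_width: 0.0003
grasp_force: 0.8
```

```bash
python3 mk.py w5
```

```text
14.8 [0.46224571 0.14240497 0.05081648] [ 1.79991916e+02 -6.24566603e-03  8.43644671e+01] [ 1.40413733 -1.77624891 -0.08414955]
marker 2810 px 317.95871886120995 228.6864768683274 ((464.69140625, 162.89369201660156), (24.03983497619629, 42.78516387939453), 83.76786804199219) tool [0.02062432 0.00041472 0.05081878]
red 3
green 7507 px 317.998135073931 151.9467163980285 ((466.8540954589844, 181.52545166015625), (77.972900390625, 59.399375915527344), 84.0093002319336) tool [0.0393784  0.00073731 0.05082087]
base 13514 px 318.3480834689951 155.43791623501554 ((463.7084045410156, 151.64157104492188), (142.58238220214844, 70.13321685791016), 83.8785400390625) tool [0.00933005 0.00054143 0.05081757]
```

View pics/w5.png

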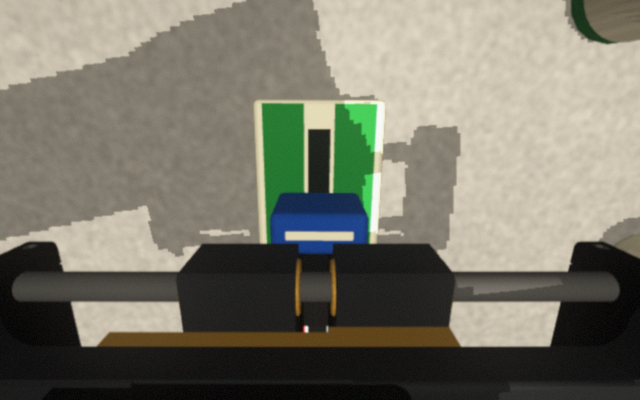

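The wrist view shows the marker at (318,220) on the green half and the base end at row 100. That leaves about 10 mm to the stop, so I'll finish in small steps.

Emit:
servo_tool:
  series:
    - [[0.006,0,0,0,0,0,0],[0.012,0,0,0,0,0,0],[0.018,0,0,0,0,0,0],[0.022,0,0,0,0,0,0],[0.025,0,0,0,0,0,0],[0.025,0,0,0,0,0,0],[0.025,0,0,0,0,0,0]]

```text
time_s: 15.43
tool_pos: [0.4628, 0.1497, 0.0508]
tool_rot: [-180.0, -0.0, 84.4]
force: [-0.4, -0.8, -0.2]
grip_width: 0.0006
grasp_force: 0.2
```

Emit:
servo_tool:
  series:
    - [[0.003,0,0,0,0,0,0],[0.006,0,0,0,0,0,0],[0.006,0,0,0,0,0,0],[0.006,0,0,0,0,0,0]]

```text
time_s: 15.77
tool_pos: [0.463, 0.1509, 0.0508]
tool_rot: [-180.0, 0.0, 84.3]
force: [-0.5, -2.4, 2.0]
grip_width: 0.0003
grasp_force: 1.4
```

Emit:
servo_tool:
  series:
    - [[0.003,0,0,0,0,0,0],[0.005,0,0,0,0,0,0],[0.005,0,0,0,0,0,0],[0.005,0,0,0,0,0,0]]

```text
time_s: 16.1
tool_pos: [0.463, 0.151, 0.0508]
tool_rot: [-179.9, 0.1, 84.3]
force: [-0.9, -5.8, 4.3]
grip_width: 0.0005
grasp_force: 3.2
```

```bash
python3 mk.py w6
```

```text
16.1 [0.46299255 0.15097342 0.05075243] [-1.79948785e+02  1.26450303e-01  8.42936142e+01] [-0.87405354 -5.78750729  4.32492048]
marker 2777 px 318.2445084623695 228.72596326971552 ((465.52667236328125, 170.64889526367188), (25.850215911865234, 42.58395004272461), 84.57189178466797) tool [0.01994191 0.00061055 0.05070802]
red 6
green 6168 px 318.01783398184176 160.86964980544747 ((467.328125, 185.69850158691406), (69.4021224975586, 59.330474853515625), 84.23181915283203) tool [0.03509602 0.00090665 0.05067431]
base 11319 px 318.35966074741583 164.75642724622315 ((464.28173828125, 156.32363891601562), (133.26754760742188, 70.15853118896484), 83.91310119628906) tool [0.00556389 0.00079618 0.05073958]
```

The tool stopped advancing and the force rose to 6 N, so the marker is at the stop. I'll back off and go up.

Emit:
servo_tool:
  series:
    - [[-0.03,0,0,0,0,0,0],[-0.08,0,0,0,0,0,0],[-0.12,0,0,0,0,0,0],[-0.12,0,0,0,0,0,0],[-0.12,0,-0.1,0,0,0,0],[-0.12,0,-0.2,0,0,0,0],[-0.12,0,-0.3,0,0,0,0],[-0.12,0,-0.4,0,0,0,0],[-0.12,0,-0.5,0,0,0,0],[-0.12,0,-0.6,0,0,0,0],[-0.12,0,-0.6,0,0,0,0],[-0.12,0,-0.6,0,0,0,0]]

```text
time_s: 17.15
tool_pos: [0.4607, 0.118, 0.2326]
tool_rot: [179.8, -0.2, 84.4]
force: [0.7, 0.6, 0.2]
grip_width: 0.0006
grasp_force: 0.0
```

```bash
python3 mk.py w7
```

```text
17.15 [0.46074613 0.11800283 0.23263066] [179.78928682  -0.18175949  84.38833839] [0.73584855 0.6351872  0.18439628]
marker 723 px 315.45919778699863 130.54218533886583 ((465.9922790527344, 172.56504821777344), (18.9068603515625, 41.23137664794922), 84.40096282958984) tool [ 0.05407548 -0.00097055  0.23280138]
red 2232 px 314.42652329749103 206.86469534050178 ((456.0682678222656, 80.21002197265625), (80.36775207519531, 58.987037658691406), 84.22303771972656) tool [-0.0388069  -0.00181494  0.23250362]
green 2708 px 315.2669867060561 124.75849335302806 ((465.9830627441406, 172.8878173828125), (93.6508560180664, 58.47047424316406), 84.34551239013672) tool [ 0.0543958  -0.00101129  0.23280224]
base 8924 px 315.2149260421336 160.01781712236667 ((461.7385559082031, 130.6857452392578), (184.34312438964844, 70.0556411743164), 84.00492858886719) tool [ 0.01198114 -0.00110821  0.23266733]
```

View pics/w7.png

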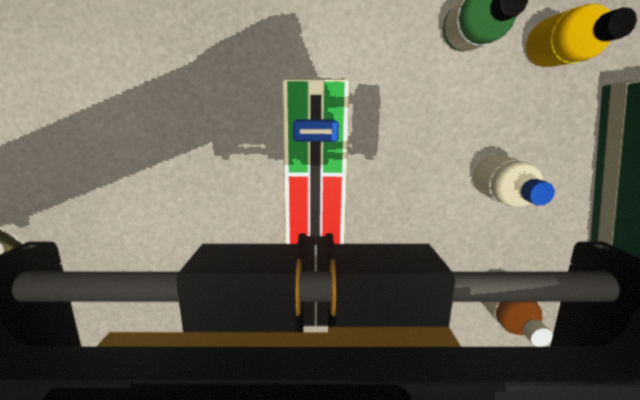

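The marker is at (316,130), exactly at the centre of the green half (y = +50 mm, the stop). Everything visible is still standing and the arm is clear.

```bash
python3 -c "
from cell import env
print(env.sign_off())"
```

```text
the job is handed in; nothing more can be done
None
```

I pointed at the amber bottle and then the red-capped tube for over two seconds each without touching them, pushed the marker to its green stop with about 6 N, moved clear and handed the job in at about 17 s; sign-off returned no verdict.

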